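Zero the dial and press-test a ukulele top

ROBOT

A 6-joint arm with a two-finger parallel gripper is mounted at the origin on the work surface. World frame = base frame: x ahead of the robot, y to its left, z up, the work surface at z = 0. Lengths are in m, angles in rad, forces in N, time in s.
With the tool pointing down it reaches from about 0.35 to 0.875 m from the base axis. Payload 15.5 kg.
Tool frame: the origin (TCP) lies midway between the tips of the shut fingers; the grasp point (between the pads) lies 19 mm behind it; z points along the fingers, x is the direction in which the jaws open and shut, and the axes are right-handed (so a half turn about z gives the same grasp; the last joint's range is limited). The gripper opens to 85 mm and grips with 20 to 120 N. Pads are 22 mm wide; open, the fingers measure 114 mm over their backs; the gripper's body (76 mm by 85 mm) begins 54 mm behind the grasp point. The pads swing forward as they close: fully open they stand 13 mm farther back than shut.
Start: joints at [-1.284, 0.494, 1.345, -0, 1.302, -0.096], TCP at [0.233, -0.58, 0.231] pointing down, gripper open.
Joint ranges: [-2.91, 2.91], [-0.82, 2.16], [0.22, 2.67], [-1.22, 4.37], [0.12, 2.79], [-3.08, 3.08]. Speed limits (rad/s): [1.89, 1.89, 2.57, 3.01, 3.01, 3.01].

INTERFACE

Orientations are given as a rotation vector (axis times angle).
In Python, from bench import arm, grab_frame gives the robot as it stands.
- The arm moves only by the tool apply_moves, never from a script. Its arguments are lists of equal length, an entry for each row: "delta_pos": the shift along the world's x, y, z in mm, a list of three; "angular": the turn, a rotation vector about the world's x, y, z in units of 8 degrees (1.0 is 8 degrees), a list of three; "gripper": the closure, from 0 (fully open) to 1 (shut). A call has 1 to 5 rows; each row is the pose to reach, as a shift and turn from the pose commanded when the call began; what a row does not reach only later rows make up. A row lasts 1/8 s, in which the tool goes at most 62.5 mm and 10.7 degrees, less where a joint would pass 70% of its speed; a pose out of reach is approached as far as the arm can. A call with a gripper value outside its range is refused whole. The fingers move at their own pace and stop on an object; the grip force is fixed at half the most. Time passes only in rows, so rows that repeat a pose let the fingers close. It gives the time, the measured TCP pose, the force and the opening at its end, in the units of the state.
- arm.get_obs(): the state, without advancing time (a new reading comes with each control period).
- grab_frame(name): name is "scene" or "top" or "wrist"; returns a dict with "frame" (400x640x3 uint8, red, green, blue), "mtx" (3x3 intrinsics, pixels), "R" (3x3) and "t" (3): a world point X has camera coordinates R X + t. Camera axes: x right, y down, z forward; pixel columns grow to the right and rows downward; lengths in m; the calibration is good to about 2 mm. A picture is of the moment at which its call begins. There is no depth.
- arm.close_job(): hands the job in, once; it reports no verdict.
The state is a dict: "time": time; "qpos": joint angles; "joint_vel": joint speeds; "joint_torque": joint torques, N m; "ee_pos": TCP position; "eef_rot": TCP orientation; "wrist_force": force on the tool from outside, world axes, zero at the start; "ft_torque": the same for the moment, N m; "opening": opening from 0.0 (shut) to 1.0 (fully open).
Only numpy, scipy, OpenCV 4.12 (cv2) and the standard library are available. Lean on these libraries where they do the work, as an engineer would, in place of code of your own. Each camera call takes 0.05 s, during which the arm holds its last target. There are 200 camera calls.

TASK

Get the unfinished ukulele body ready for its stiffness reading: first turn the rim of the dial gauge until its blue zero mark lies under the red needle. Then take the yellow spring probe from its wooden block and press its red tip gently on the blue spot on the leaning soundboard, square to the board's face, until the plunger is about half-way in, and finish while still holding it there. Nothing but the tip may press on the instrument, the spring must not be driven hard against its stop, the dial must stay at zero, and the other things on the bench must be left alone.

Things in the scene. Friction and masses are not known exactly. Their poses are not given: they have to be found in the camera images.
- bezel (a joint): rotation in rad of the dial's rim. 0 = blue zero mark under the red needle; grows anticlockwise seen from above, so a positive value is zeroed by turning clockwise. Starts between 0.5 and 1.3; no stop at zero (range -1.9 to 1.9); stays where left; turns easily (0.06 N m). Scale marks are 0.21 rad apart
- bezel_mid (a point): centre of the dial gauge's rim, half-way up its upright axis. Rim: ribbed silver disc, 53 mm across, 18 mm high, white face up, top 157 mm above the bench, over a narrower black housing and post. A thin steel feeler arm runs from the post, 38 mm below the rim's top, to the soundboard. The fixed red needle points from the axis along the cradle's -x; the blue zero mark is near the face's edge
- cradle: dark wooden base board, 200 x 430 x 14 mm, fixed to the bench, carrying the ukulele body and the dial gauge. Origin on the bench under the middle of the ukulele body, z up, y along the instrument towards its broad end; the gauge's axis is at y = -205 mm
- uke: unfinished ukulele body without neck, 305 mm long, 216 mm wide, 60 mm thick, pale soundboard up, fixed in the cradle. Origin at the middle of its back; z is square to the soundboard, which lies at z = 60 mm; y runs towards its broad end. The board leans 0.30 rad: its normal tips from upright towards the cradle's -x (roughly towards the robot)
- spot (a point): centre of the blue spot (20 mm across, small white centre), on the soundboard's surface at its broad end, about 112 mm above the bench. Its z axis points out of the soundboard, square to it
- probe_mid (a point): centre of the probe's yellow square handle (20 x 20 mm, 50 mm long), to grip. z runs from tip to handle, upright at the start; x, y are square to its flats. Below the handle: dark flange 30 mm across, 6 mm thick, resting on the block; barrel 16 mm across, 30 mm long; plunger 20 mm out of the barrel. Tip 81 mm from this point along -z, plunger out. About 135 g in all
- probe_tip (a point): lowest point of the probe's red rounded tip (10 mm across), on the plunger; its z runs along the probe towards the handle
- plunger (a joint): how far the sprung plunger is pushed into the barrel, m: 0 = fully out, 0.014 = against its stop, 0.007 = half-way. The spring gives about 0.8 N at first touch and 0.4 N more per mm, so about 3.6 N half-way
- probe: the whole spring probe, origin at the underside of its flange, z along it towards the handle
- holder: wooden block 70 x 70 x 60 mm, fixed, with a 22 mm hole through it from the top, in which the probe hangs by its flange. Origin at the centre of its underside
- glue: white glue bottle, 52 mm across, 130 mm high, loose bystander; origin under its centre
- tape: green tape roll, 96 mm across, 24 mm high, loose bystander; origin under its centre
- sander: cork sanding block, 70 x 120 x 28 mm, loose bystander; origin under its centre
- driver: screwdriver lying on the bench, loose bystander
- caul: dark wooden gluing block, 40 x 150 x 25 mm, loose bystander; origin under its centre
- clamp: blue bar clamp lying on the bench, 260 mm long, loose bystander; origin under the grip of its screw, 60 mm from the bar
Not all that is in view belongs to the job. What is shaped like the probe but purple is not meant.

How it is judged:
By the outcome, as a careful person would: the job done as asked, in the order asked, and still so for the second after the job is handed in, while the arm keeps its last pose, push and grip.
It also fails if it takes over 58 s, if anything falls off the work surface, if the arm or the gripper's body presses on something with over 40 N, if the wrist force passes 120 N, or if a joint passes its speed limit or range.

## Working session

There is one attempt and no reset: what is moved stays moved. The work goes in short steps, Python scripts to look and compute and a tool call to move; the robot and the scene stay as the last step left them, time stands still between calls to the robot, and variables do not carry over. Pictures are saved under pics/ and viewed, about 8 in all and at most 12, crops included, and the job is handed in when it is done.

Besides the shell and the picture viewer there is one more tool, called after "Call:" by a JSON object that holds its "fn" and its "kwargs", one argument or row to a line. apply_moves: Moves the arm, as the interface text tells. Its arguments: {"type":"object","properties":{"delta_pos":{"type":"array"},"angular":{"type":"array"},"gripper":{"type":"array"}},"required":["delta_pos","angular","gripper"]}

```bash
mkdir -p pics; cat > h.py <<'E'
import numpy as np, cv2, sys
from bench import arm, grab_frame
def save(name,fn,crop=None,s=1):
    d=grab_frame(name); im=d["frame"][:,:,::-1]
    np.savez(fn.replace('.png','.npz'),**d)
    if crop: a,b,c,e=crop; im=im[b:e,a:c]
    if s!=1: im=cv2.resize(im,None,fx=s,fy=s,interpolation=cv2.INTER_CUBIC)
    cv2.imwrite(fn,im); return d
def ray(d,uv):
    R,t,K=d["R"],d["t"],d["mtx"]
    v=R.T@np.linalg.solve(K,[uv[0],uv[1],1.]); return -R.T@t, v/np.linalg.norm(v)
def onz(d,uv,z):
    c,v=ray(d,uv); return c+v*(z-c[2])/v[2]
def tri(obs):
    A=0;b=0
    for d,uv in obs:
        c,v=ray(d,uv);P=np.eye(3)-np.outer(v,v);A=A+P;b=b+P@c
    X=np.linalg.solve(A,b)
    return X,[float(np.linalg.norm((np.eye(3)-np.outer(ray(d,u)[1],ray(d,u)[1]))@(X-ray(d,u)[0]))) for d,u in obs]
def proj(d,X):
    p=d["mtx"]@(d["R"]@np.asarray(X,float)+d["t"]); return p[:2]/p[2]
E
python3 - <<'E'
from h import *
save("scene","pics/s0.png");save("top","pics/t0.png")
print(arm.get_obs())
for n in "s0","t0":
    d=np.load(f"pics/{n}.npz"); print(-d["R"].T@d["t"], d["mtx"][0,0], d["R"])
E
```

```text
{'time': 0.1, 'qpos': array([-1.28449281e+00,  4.94164874e-01,  1.34603798e+00, -1.94775194e-05,
        1.30248583e+00, -9.55125207e-02]), 'joint_vel': array([-0.00056612, -0.00188262, -0.00227604, -0.00056019, -0.00199587,
       -0.00100468]), 'joint_torque': array([ 2.91988317e-04, -8.83591247e+01, -3.84560466e+01,  8.08507752e-05,
        5.26273681e-03,  5.62297225e-05]), 'ee_pos': array([ 0.23278251, -0.57970441,  0.23074319]), 'eef_rot': array([-2.60204104e+00,  1.75917393e+00,  1.34628014e-03]), 'wrist_force': array([ 0.06989378,  0.27859194, -0.22489798]), 'ft_torque': array([ 0.01496297, -0.02524578,  0.01123407]), 'opening': 0.9997759943574717}
[ 1.28242441 -0.35761158  1.03789974] 458.0439895507241 [[ 0.49416029  0.86928275 -0.01237416]
 [ 0.65250315 -0.38025838 -0.65547174]
 [-0.57449565  0.31583393 -0.75511832]]
[0.37105538 0.00322067 1.40763879] 453.85336543617245 [[-0.02250874 -0.99967558 -0.01192002]
 [-0.98431233  0.02424664 -0.17476081]
 [ 0.17499314  0.00779938 -0.98453876]]
```

View pics/s0.png

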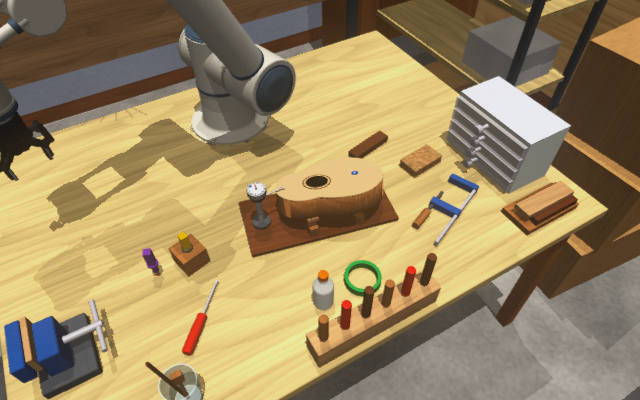

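View pics/t0.png

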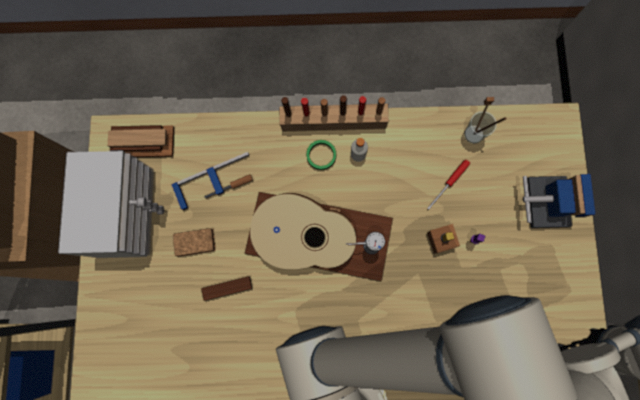

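The scene view shows the gauge at (257,190), the spot at (354,173), the yellow probe at (184,242) and the purple decoy at (150,260). In the top view, the gauge is at (375,241), the spot at (277,229), the probe at (449,236) and the decoy at (478,239). Next I'll view one enlarged mosaic.

```bash
python3 - <<'E'
from h import *
T=cv2.imread("pics/t0.png");S=cv2.imread("pics/s0.png")
def c(im,x,y,w=50,h=37): return cv2.resize(im[y-h:y+h,x-w:x+w],(400,296),interpolation=cv2.INTER_CUBIC)
m=np.vstack([np.hstack([c(T,375,241),c(T,455,238)]),np.hstack([c(S,262,200),c(S,180,250)])])
cv2.imwrite("pics/m1.png",m)
t=np.load("pics/t0.npz");s=np.load("pics/s0.npz")
def blue(im,box):
    a,b,x,y=box;h=cv2.cvtColor(im[b:y,a:x],cv2.COLOR_BGR2HSV);mk=cv2.inRange(h,(95,120,60),(130,255,255))
    yy,xx=np.nonzero(mk);return xx.mean()+a,yy.mean()+b,len(xx)
bt=blue(T,(265,220,290,240));bs=blue(S,(340,162,368,185));print(bt,bs)
print(tri([(t,bt[:2]),(s,bs[:2])]))
# cradle corners approx
for p in [(258,193),(393,215),(384,279),(247,253)]: print(onz(t,p,0.014))
E
```

```text
(np.float64(276.1333333333333), np.float64(229.0), 15) (np.float64(354.625), np.float64(172.375), 8)
(array([0.54189402, 0.17148058, 0.11370962]), [0.0012714447351922396, 0.0012714447351922788])
[0.66977435 0.24006109 0.014     ]
[ 0.58948978 -0.18010155  0.014     ]
[ 0.39399566 -0.14372905  0.014     ]
[0.48236432 0.27289221 0.014     ]
```

View pics/m1.png

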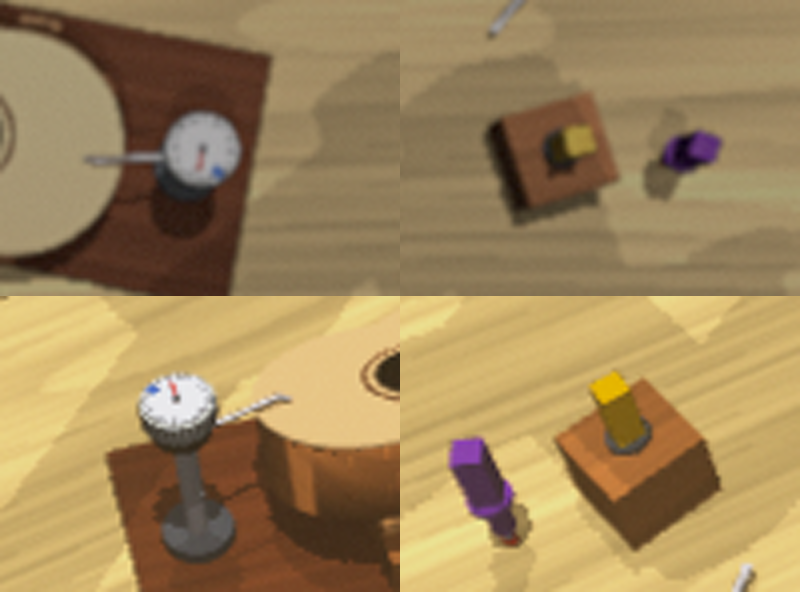

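```bash
python3 - <<'E'
from h import *
from scipy.spatial.transform import Rotation as Ro
t=np.load("pics/t0.npz");s=np.load("pics/s0.npz")
print("gauge",onz(t,(375.5,241.5),.157),onz(s,(256.5,190.5),.157),tri([(t,(375.5,241.5)),(s,(256.5,190.5))]))
print("probe",onz(t,(449.75,236),.116),onz(s,(182.75,236),.116),tri([(t,(449.75,236)),(s,(182.75,236))]))
o=arm.get_obs();R=Ro.from_rotvec(o["eef_rot"]).as_matrix();print(R.round(3))
E
```

```text
gauge [ 0.49429544 -0.10965435  0.157     ] [ 0.50378674 -0.10782016  0.157     ] (array([ 0.49594693, -0.1079674 ,  0.14927708]), [0.002541712089788773, 0.0025417120897887513])
probe [ 0.50902108 -0.32526015  0.116     ] [ 0.5146963  -0.32093657  0.116     ] (array([ 0.51019823, -0.32342111,  0.11218577]), [0.0028481356174016453, 0.0028481356174016267])
[[ 0.373 -0.928 -0.   ]
 [-0.928 -0.373  0.001]
 [-0.001 -0.    -1.   ]]
```

Call:
{"fn": "apply_moves", "kwargs": {
  "delta_pos": [
    [26, 47, 10],
    [53, 94, 20],
    [80, 141, 40],
    [106, 188, 50],
    [132, 235, 50]
  ],
  "angular": [
    [0, 0, 1],
    [0, 0, 2],
    [0, 0, 3],
    [0, 0, 4],
    [0, 0, 5]
  ],
  "gripper": [0, 0, 0, 0, 0]
}}

```text
time: 0.72
ee_pos: [0.3656, -0.3436, 0.2819]
eef_rot: [3.048, -0.756, 0.002]
wrist_force: [1.0, 0.2, 0.5]
opening: 0.996
```

Call:
{"fn": "apply_moves", "kwargs": {
  "delta_pos": [
    [26, 47, 0],
    [53, 94, 0],
    [80, 141, 0],
    [106, 188, 0],
    [132, 235, 0]
  ],
  "angular": [
    [0, 0, 1],
    [0, 0, 2],
    [0, 0, 3],
    [0, 0, 4],
    [0, 0, 5]
  ],
  "gripper": [0, 0, 0, 0, 0]
}}

```text
time: 1.35
ee_pos: [0.4974, -0.1083, 0.2812]
eef_rot: [-3.124, -0.332, 0.0]
wrist_force: [0.6, -0.4, 0.1]
opening: 0.998
```

```bash
python3 - <<'E'
from h import *
d=save("wrist","pics/w1.png");o=arm.get_obs();print(o["time"],o["ee_pos"],o["eef_rot"],o["qpos"][-1])
print(proj(d,(.498,-.109,.157)),proj(d,(.511,-.324,.116)),-d["R"].T@d["t"])
E
```

```text
1.4 [ 0.49957151 -0.10361754  0.28114646] [-3.12027956e+00 -3.47264614e-01 -1.77369918e-03] -0.5454398052121233
[318.36665435 194.61167595] [289.68926125 365.55676868] [ 0.48153684 -0.03123663  0.42314039]
```

View pics/w1.png

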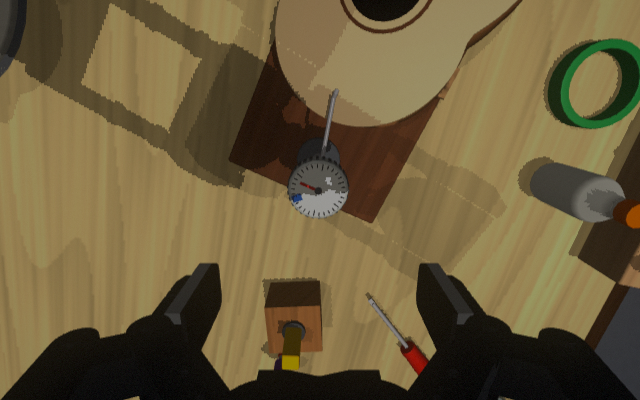

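```bash
cat >> h.py <<'E'
def bezel(d,box,c):
    """angle of blue mark relative to red needle, anticlockwise from above; c = axis at face (xyz)"""
    a,b,x,y=box;h=cv2.cvtColor(d["frame"][b:y,a:x],cv2.COLOR_RGB2HSV);r={}
    for n,m in dict(blue=cv2.inRange(h,(100,110,50),(130,255,255)),red=cv2.inRange(h,(0,120,60),(8,255,255))|cv2.inRange(h,(172,120,60),(180,255,255))).items():
        yy,xx=np.nonzero(m);p=onz(d,(xx.mean()+a,yy.mean()+b),.157);v=p-c
        r[n]=np.arctan2(v[1],v[0]);print(n,len(xx),xx.mean()+a,yy.mean()+b,r[n],np.hypot(*v[:2]))
    return (r["blue"]-r["red"]+np.pi)%(2*np.pi)-np.pi
E
python3 - <<'E'
from h import *
d=np.load("pics/w1.npz");f=d["frame"]
c=onz(d,(318.5,189.5),.157);print(c)
print(bezel(d,(285,155,352,222),c))
cv2.imwrite("pics/w1c.png",cv2.resize(f[150:225,270:370,::-1],None,fx=8,fy=8,interpolation=cv2.INTER_CUBIC))
t=np.load("pics/t0.npz");s=np.load("pics/s0.npz")
print(tri([(t,(375.5,241.5)),(s,(256.5,190.5)),(d,(318.5,189.5))]))
E
```

```text
[ 0.49719603 -0.10472518  0.157     ]
blue 53 296.52830188679246 197.64150943396226 -2.5631617030197154 0.019340218325377048
red 40 306.975 185.625 3.0167398622456 0.009916066386639997
0.7032837419142712
(array([ 0.49661427, -0.10762599,  0.14944035]), [0.0031331824024095536, 0.0020083153007988204, 0.0013001663504031698])
```

View pics/w1c.png

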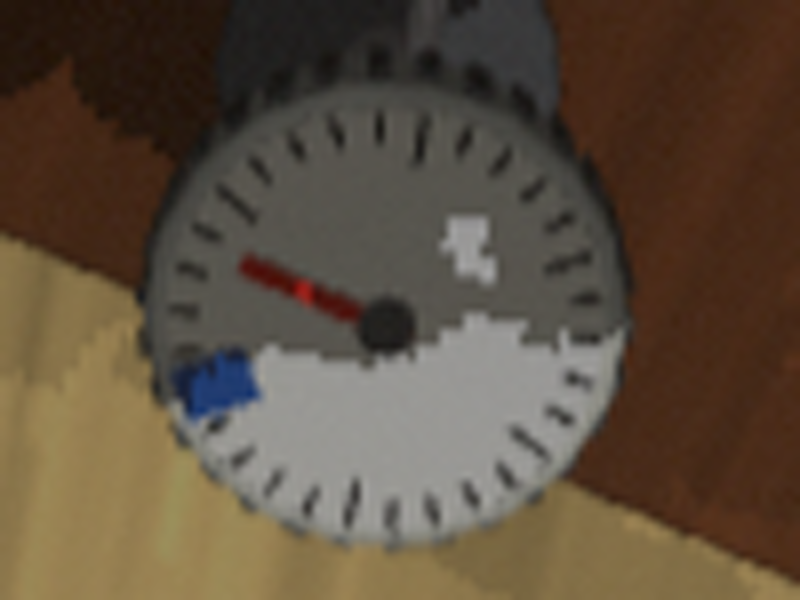

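```bash
python3 - <<'E'
from h import *
d=np.load("pics/w1.npz")
c=onz(d,(318.4,190.5),.157);print(c)
print(bezel(d,(285,155,352,222),c))
n=onz(d,(270+245/8,150+264/8),.157)-c; print(np.arctan2(n[1],n[0])-np.pi)
o=arm.get_obs();from scipy.spatial.transform import Rotation as Ro
print(o["time"],o["ee_pos"],Ro.from_rotvec(o["eef_rot"]).as_matrix().round(3))
E
```

```text
[ 0.49729373 -0.1055709   0.157     ]
blue 53 296.52830188679246 197.64150943396226 -2.6033072939117794 0.018974953316023106
red 40 306.975 185.625 2.9351912144780483 0.010152065317495948
0.7446867987897585
-0.20226325107239074
1.4 [ 0.49957151 -0.10361754  0.28114646] [[ 0.976  0.22   0.001]
 [ 0.22  -0.976  0.002]
 [ 0.001 -0.002 -1.   ]]
```

Call:
{"fn": "apply_moves", "kwargs": {
  "delta_pos": [
    [0, 2, -30],
    [0, 2, -70],
    [0, 2, -110],
    [0, 2, -140],
    [0, 2, -148]
  ],
  "angular": [
    [0, 0, 0],
    [0, 0, 0],
    [0, 0, 0],
    [0, 0, 0],
    [0, 0, 0]
  ],
  "gripper": [0, 0, 0, 0, 0]
}}

```text
time: 2.02
ee_pos: [0.4959, -0.1077, 0.1318]
eef_rot: [-3.123, -0.325, 0.005]
wrist_force: [-0.2, -0.4, 0.3]
opening: 1.002
```

```bash
python3 - <<'E'
from h import *
d=save("wrist","pics/w2.png",(170,100,470,325),2.5);o=arm.get_obs();print(o["time"],o["ee_pos"],o["eef_rot"],o["wrist_force"])
print(proj(d,(.497,-.107,.157)))
E
```

```text
2.075 [ 0.49615479 -0.10781725  0.13192741] [-3.12369683 -0.32456476  0.00358194] [-1.03918907  0.23541899 -1.72233681]
[320.04004    298.88762915]
```

View pics/w2.png

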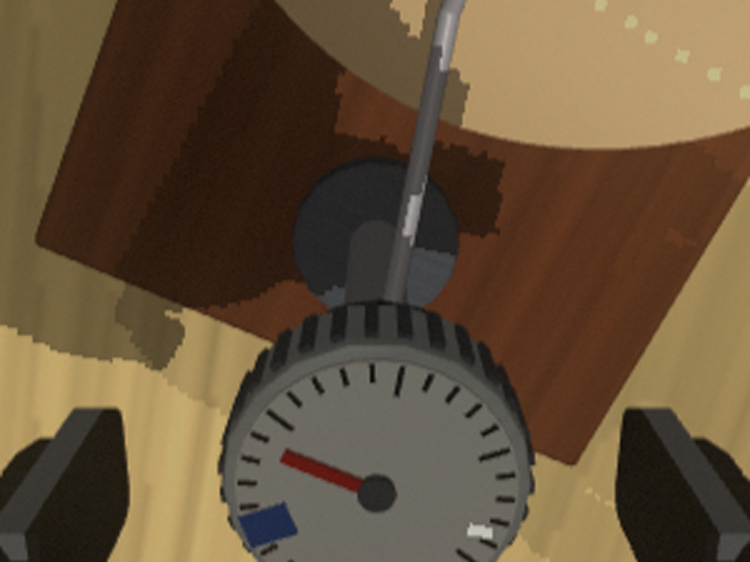

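Hub at (320.4,296.8) in full-frame pixels, centred between the jaws. Closing.

Call:
{"fn": "apply_moves", "kwargs": {
  "delta_pos": [
    [0, 1, 0],
    [0, 1, 0],
    [0, 1, 0],
    [0, 1, 0],
    [0, 1, 0]
  ],
  "angular": [
    [0, 0, 0],
    [0, 0, 0],
    [0, 0, 0],
    [0, 0, 0],
    [0, 0, 0]
  ],
  "gripper": [0.45, 0.45, 0.45, 0.45, 0.45]
}}

```text
time: 2.7
ee_pos: [0.4966, -0.1073, 0.1348]
eef_rot: [3.124, 0.325, 0.001]
wrist_force: [-9.6, -1.8, 18.6]
opening: 0.564
```

```bash
python3 - <<'E'
from h import *
d=np.load("pics/w2.npz");c=onz(d,(320.4,296.8),.157);print(c)
print(bezel(d,(255,225,390,330),c))
d=save("wrist","pics/w3.png");o=arm.get_obs();print(o["time"],o["ee_pos"],o["eef_rot"],o["wrist_force"],o["ft_torque"],o["opening"])
print(bezel(d,(255,225,390,330),c))
E
```

```text
[ 0.49694244 -0.10603331  0.157     ]
blue 230 276.7826086956522 309.8521739130435 -2.6013053639262242 0.018584939592337358
red 184 298.30434782608694 288.0380434782609 2.9210838157804613 0.009564645271676329
0.7607961274729007
2.75 [ 0.49658505 -0.10729596  0.13475347] [3.12374023e+00 3.25394133e-01 5.24139100e-04] [-8.29704091 -2.25492139 19.01585437] [-0.37823738  1.82766973  0.08037632] 0.5648897280017188
blue 229 275.8122270742358 305.8034934497816 -2.607782189356397 0.018568319220067492
red 173 297.08092485549133 284.6531791907514 2.9195696509741906 0.009505326969201436
0.7558334668489985
```

Call:
{"fn": "apply_moves", "kwargs": {
  "delta_pos": [
    [0, 0, 1],
    [0, 0, 2],
    [0, 0, 2],
    [0, 0, 2],
    [0, 0, 2]
  ],
  "angular": [
    [0, 0, 0],
    [0, 0, -0.6],
    [0, 0, -1.4],
    [0, 0, -2.2],
    [0, 0, -3.0]
  ],
  "gripper": [0.55, 0.55, 0.55, 0.55, 0.55]
}}

```text
time: 3.38
ee_pos: [0.4961, -0.1072, 0.1352]
eef_rot: [3.123, -0.337, -0.002]
wrist_force: [-2.1, -5.4, -13.0]
opening: 0.56
```

Call:
{"fn": "apply_moves", "kwargs": {
  "delta_pos": [
    [0, 0, 0],
    [0, 0, 0],
    [0, 0, 0],
    [0, 0, 0],
    [0, 0, 0]
  ],
  "angular": [
    [0, 0, -0.8],
    [0, 0, -1.6],
    [0, 0, -2.1],
    [0, 0, -2.4],
    [0, 0, -2.4]
  ],
  "gripper": [0.55, 0.55, 0.55, 0.55, 0.55]
}}

```text
time: 4.0
ee_pos: [0.4958, -0.1071, 0.1351]
eef_rot: [3.024, -0.849, -0.003]
wrist_force: [-4.5, -4.8, -10.7]
opening: 0.563
```

```bash
python3 - <<'E'
from h import *
d=save("wrist","pics/w4.png",(220,200,420,350),4);o=arm.get_obs();print(o["time"],o["ee_pos"],o["eef_rot"],o["wrist_force"],o["ft_torque"],o["opening"])
c=np.array([.497,-.106,.157]);print(proj(d,c));print(bezel(d,(255,225,390,330),c))
E
```

```text
4.05 [ 0.49579238 -0.10708628  0.13512563] [ 3.02433012 -0.84809618 -0.00306495] [ -4.36900987  -4.97765398 -11.94114488] [-0.6329295   0.7926382  -0.03213791] 0.563967318924748
[319.8750001  292.27258301]
blue 198 275.0656565656566 305.6515151515151 2.9253241803992824 0.01955485292781928
red 176 296.8011363636364 299.14772727272725 2.924694585273408 0.009997423431243732
0.0006295951258743493
```

View pics/w4.png

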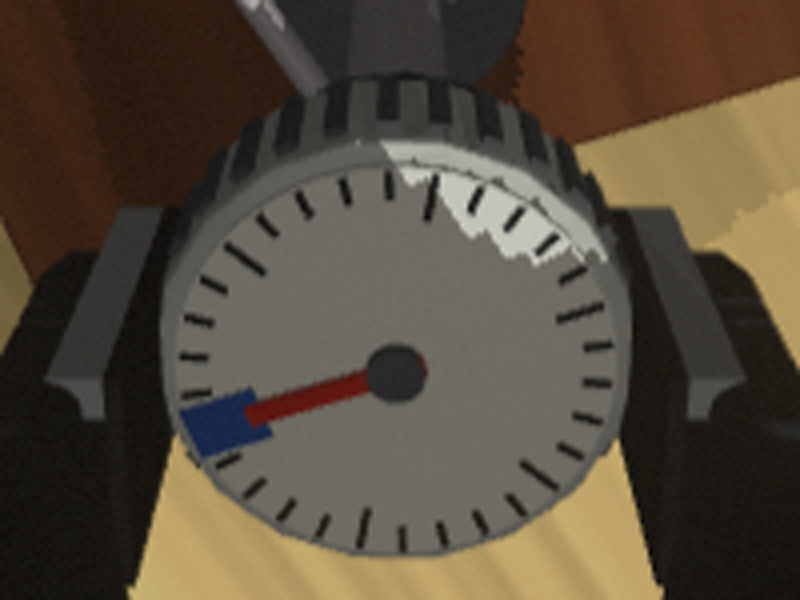

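Hub at (319,293) and the needle lies over the blue mark, with the mark about 0.015 rad anticlockwise. I'll trim that, release and check.

Call:
{"fn": "apply_moves", "kwargs": {
  "delta_pos": [
    [0, 0, 0],
    [0, 0, 0],
    [0, 0, 0],
    [0, 0, 0],
    [0, 0, 0]
  ],
  "angular": [
    [0, 0, -0.1],
    [0, 0, -0.1],
    [0, 0, -0.1],
    [0, 0, -0.1],
    [0, 0, -0.1]
  ],
  "gripper": [0.55, 0.55, 0.2, 0, 0]
}}

```text
time: 4.68
ee_pos: [0.4972, -0.107, 0.1357]
eef_rot: [-3.019, 0.869, -0.002]
wrist_force: [0.2, 0.2, 0.3]
opening: 1.002
```

Call:
{"fn": "apply_moves", "kwargs": {
  "delta_pos": [
    [0, 0, 0],
    [0, 0, 0],
    [0, 0, 20],
    [0, 0, 60],
    [0, 0, 100]
  ],
  "angular": [
    [0, 0, 0],
    [0, 0, 0],
    [0, 0, 0],
    [0, 0, 0],
    [0, 0, 0]
  ],
  "gripper": [0, 0, 0, 0, 0]
}}

```text
time: 5.3
ee_pos: [0.4966, -0.1069, 0.2363]
eef_rot: [-3.019, 0.869, 0.001]
wrist_force: [0.8, -1.0, -0.0]
opening: 1.0
```

```bash
python3 - <<'E'
from h import *
d=save("wrist","pics/w5.png");o=arm.get_obs();print(o["time"],o["ee_pos"],o["eef_rot"],o["wrist_force"],o["opening"])
f=d["frame"];b=proj(d,(.497,-.106,.157));print(b)
x,y=b.astype(int)
a=cv2.resize(f[y-40:y+40,x-40:x+40,::-1],(400,400),interpolation=cv2.INTER_CUBIC)
p=proj(d,(.511,-.324,.116));print(p)
full=cv2.resize(f[:,:,::-1],(400,250));cv2.imwrite("pics/w5c.png",np.hstack([a,cv2.copyMakeBorder(full,0,150,0,0,0)]))
for c in [np.array([.497,-.106,.157]),np.array([.497,-.107,.157]),np.array([.496,-.106,.157])]: print(bezel(d,(x-40,y-40,x+40,y+40),c))
E
```

```text
5.35 [ 0.4986325  -0.10752226  0.24121862] [ 3.01872209 -0.86898741  0.00948331] [ 2.05702932 -0.30914808  7.58561318] 0.9968726617048108
[318.61097744 210.90953113]
[451.14434097 369.90128885]
blue 65 291.95384615384614 219.24615384615385 2.9004168259182133 0.019583438373708514
red 60 304.9 215.2 2.900595351810501 0.01003386589299529
-0.00017852589228795068
blue 65 291.95384615384614 219.24615384615385 2.8514677654502396 0.019846053891729006
red 60 304.9 215.2 2.806341804721189 0.010318335858552255
0.04512596072905062
blue 65 291.95384615384614 219.24615384615385 2.8875849650079553 0.018613912998882258
red 60 304.9 215.2 2.8742660738250954 0.009065907664449558
0.013318891182859893
```

View pics/w5c.png

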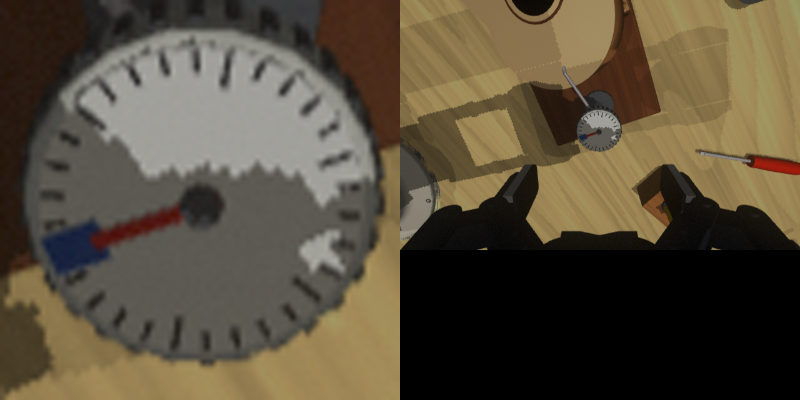

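Zero mark lies under the needle: hub (200,205), needle end (95,241), mark (76,247) in the crop, so within about 0.01 rad. Now to the probe.

Call:
{"fn": "apply_moves", "kwargs": {
  "delta_pos": [
    [3, -50, 0],
    [6, -100, 0],
    [9, -150, 0],
    [12, -200, 0],
    [14, -217, 0]
  ],
  "angular": [
    [0, 0, 1.1],
    [0, 0, 2.2],
    [0, 0, 3.3],
    [0, 0, 4.4],
    [0, 0, 5.5]
  ],
  "gripper": [0, 0, 0, 0, 0]
}}

```text
time: 5.98
ee_pos: [0.5107, -0.3268, 0.2348]
eef_rot: [3.124, 0.33, 0.0]
wrist_force: [-0.0, 0.3, 0.6]
opening: 0.997
```

Call:
{"fn": "apply_moves", "kwargs": {
  "delta_pos": [
    [0, 0, 0],
    [0, 0, 0]
  ],
  "angular": [
    [0, 0, 0],
    [0, 0, 0]
  ],
  "gripper": [0, 0]
}}

```text
time: 6.22
ee_pos: [0.5107, -0.3232, 0.2351]
eef_rot: [-3.125, -0.321, 0.001]
wrist_force: [-0.3, 0.0, 0.4]
opening: 1.0
```

```bash
python3 - <<'E'
from h import *
d=save("wrist","pics/w6.png",(200,120,440,300),3.3);o=arm.get_obs();print(o["time"],o["ee_pos"],o["eef_rot"],o["wrist_force"],o["qpos"])
print(proj(d,(.511,-.324,.116)))
E
```

```text
6.275 [ 0.51080772 -0.32305503  0.23521934] [-3.12469575e+00 -3.22026368e-01  3.31018652e-04] [ 0.35267381 -0.39223266  0.73949751] [-6.62761423e-01  4.60892323e-01  1.39307977e+00  1.08445461e-04
  1.28801292e+00 -8.68183535e-01]
[317.9720358  196.52458845]
```

View pics/w6.png

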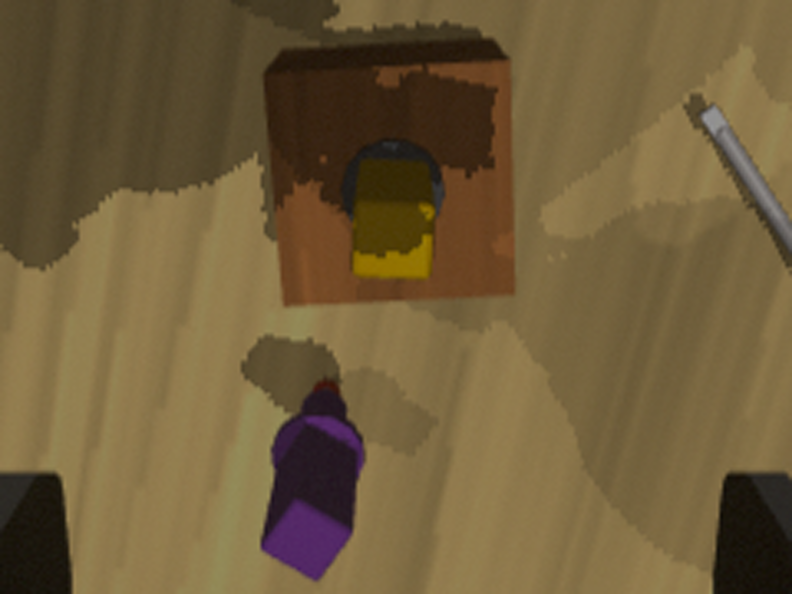

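Handle top centre at full-frame (319.4,192.4), with its flats square to the jaws. The decoy is well clear. Descend and grip.

Call:
{"fn": "apply_moves", "kwargs": {
  "delta_pos": [
    [1, 1, -40],
    [1, 1, -80],
    [1, 1, -120],
    [1, 1, -150],
    [1, 1, -161]
  ],
  "angular": [
    [0, 0, 0],
    [0, 0, 0],
    [0, 0, 0],
    [0, 0, 0],
    [0, 0, 0]
  ],
  "gripper": [0, 0, 0, 0, 0]
}}

```text
time: 6.9
ee_pos: [0.5113, -0.3217, 0.073]
eef_rot: [-3.123, -0.324, 0.003]
wrist_force: [-0.1, 0.5, 0.1]
opening: 1.007
```

Call:
{"fn": "apply_moves", "kwargs": {
  "delta_pos": [
    [0, 0, 0],
    [0, 0, 0],
    [0, 0, 0],
    [0, 0, 0],
    [0, 0, 0]
  ],
  "angular": [
    [0, 0, 0],
    [0, 0, 0],
    [0, 0, 0],
    [0, 0, 0],
    [0, 0, 0]
  ],
  "gripper": [0.5, 1, 1, 1, 1]
}}

```text
time: 7.52
ee_pos: [0.5122, -0.3233, 0.0752]
eef_rot: [3.124, 0.325, 0.001]
wrist_force: [0.1, 2.0, 6.8]
opening: 0.226
```

Call:
{"fn": "apply_moves", "kwargs": {
  "delta_pos": [
    [0, 0, 0],
    [0, 0, 0],
    [0, 0, 0],
    [0, 0, 0],
    [0, 0, 0]
  ],
  "angular": [
    [0, 0, 0],
    [0, 0, 0],
    [0, 0, 0],
    [0, 0, 0],
    [0, 0, 0]
  ],
  "gripper": [1, 1, 1, 1, 1]
}}

```text
time: 8.15
ee_pos: [0.5122, -0.3233, 0.0751]
eef_rot: [3.124, 0.325, 0.002]
wrist_force: [-0.7, 0.7, 8.5]
opening: 0.227
```

```bash
python3 - <<'E'
from h import *
o=arm.get_obs();print(o)
E
```

```text
{'time': 8.15, 'qpos': array([-6.61544287e-01,  6.49329386e-01,  1.55048052e+00,  7.89236754e-05,
        9.40484230e-01, -8.68716572e-01]), 'joint_vel': array([-1.48399112e-03, -5.37216572e-04,  2.72001331e-04,  1.35586017e-03,
        8.91094351e-05, -2.93449891e-03]), 'joint_torque': array([-2.79729730e-01, -8.67394638e+01, -2.64305466e+01, -1.45386988e-01,
       -4.52432390e-01,  1.62344298e-02]), 'ee_pos': array([ 0.5122279 , -0.32325011,  0.07514954]), 'eef_rot': array([3.12391130e+00, 3.24682929e-01, 1.54020507e-03]), 'wrist_force': array([-0.68198812,  0.67376123,  8.47027888]), 'ft_torque': array([ 0.26731887,  0.09585829, -0.04591817]), 'opening': 0.2272588861059951}
```

Call:
{"fn": "apply_moves", "kwargs": {
  "delta_pos": [
    [0, 0, 20],
    [0, 0, 60],
    [0, 0, 105],
    [0, 0, 150],
    [0, 0, 190]
  ],
  "angular": [
    [0, 0, 0],
    [0, 0, 0],
    [0, 0, 0],
    [0, 0, 0],
    [0, 0, 0]
  ],
  "gripper": [1, 1, 1, 1, 1]
}}

```text
time: 8.78
ee_pos: [0.5118, -0.3229, 0.2664]
eef_rot: [3.124, 0.325, 0.001]
wrist_force: [0.9, -0.2, -1.6]
opening: 0.229
```

Call:
{"fn": "apply_moves", "kwargs": {
  "delta_pos": [
    [0, 30, 0],
    [0, 75, 0],
    [0, 125, 0],
    [0, 175, 0],
    [0, 225, 0]
  ],
  "angular": [
    [0, 0, -0.3],
    [0, 0, -0.9],
    [0, 0, -1.5],
    [0, 0, -2.2],
    [0, 0, -2.85]
  ],
  "gripper": [1, 1, 1, 1, 1]
}}

```text
time: 9.4
ee_pos: [0.5116, -0.0965, 0.2646]
eef_rot: [3.127, -0.305, 0.001]
wrist_force: [0.6, -0.4, -2.5]
opening: 0.23
```

Call:
{"fn": "apply_moves", "kwargs": {
  "delta_pos": [
    [0, 50, 0],
    [0, 100, 0],
    [0, 150, 0],
    [0, 200, 0],
    [0, 240, 0]
  ],
  "angular": [
    [-0.05, -0.25, 0],
    [-0.13, -0.7, 0],
    [-0.21, -1.1, 0],
    [-0.3, -1.6, 0],
    [-0.404, -2.11, 0]
  ],
  "gripper": [1, 1, 1, 1, 1]
}}

```text
time: 10.02
ee_pos: [0.5116, 0.1438, 0.2648]
eef_rot: [3.065, -0.293, 0.468]
wrist_force: [1.9, 0.0, -1.8]
opening: 0.229
```

Call:
{"fn": "apply_moves", "kwargs": {
  "delta_pos": [
    [0, 15, -10],
    [0, 34, -25],
    [0, 34, -40],
    [0, 34, -50],
    [0, 34, -50]
  ],
  "angular": [
    [0, 0, 0],
    [0, 0, 0],
    [0, 0, 0],
    [0, 0, 0],
    [0, 0, 0]
  ],
  "gripper": [1, 1, 1, 1, 1]
}}

```text
time: 10.65
ee_pos: [0.5115, 0.1757, 0.2139]
eef_rot: [3.065, -0.293, 0.462]
wrist_force: [-0.2, -0.0, -1.4]
opening: 0.224
```

```bash
python3 - <<'E'
from h import *
from scipy.spatial.transform import Rotation as Ro
d=save("wrist","pics/w7.png");o=arm.get_obs();print(o["time"],o["ee_pos"],o["wrist_force"],o["ft_torque"],o["opening"],o["qpos"])
R=Ro.from_rotvec(o["eef_rot"]).as_matrix();print(R.round(4))
tip=o["ee_pos"]+R[:,2]*.065
print(proj(d,(.542,.1715,.113)),proj(d,tip),tip)
w=np.load("pics/w1.npz");p=onz(w,(229,160),.014);q=onz(w,(371,222),.014);print(p,q,np.arctan2(*(q-p)[1::-1]))
E
```

```text
10.7 [0.51187556 0.17572433 0.21442948] [ 0.26022136 -0.03341252 -1.30977206] [-0.02305038  0.19100014 -0.00237447] 0.22465335878724385 [ 0.30795217  0.3016623   1.78319141 -0.19765285  0.80138438  0.61859966]
[[ 9.380e-01 -1.899e-01  2.900e-01]
 [-1.815e-01 -9.818e-01 -5.580e-02]
 [ 2.953e-01 -3.000e-04 -9.554e-01]]
[318.06223556 198.5797317 ] [319.35008962 219.57153464] [0.53072648 0.17209905 0.15232875]
[ 0.39102055 -0.13054364  0.014     ] [ 0.58108245 -0.17264421  0.014     ] -0.21798995896155052
```

View pics/w7.png

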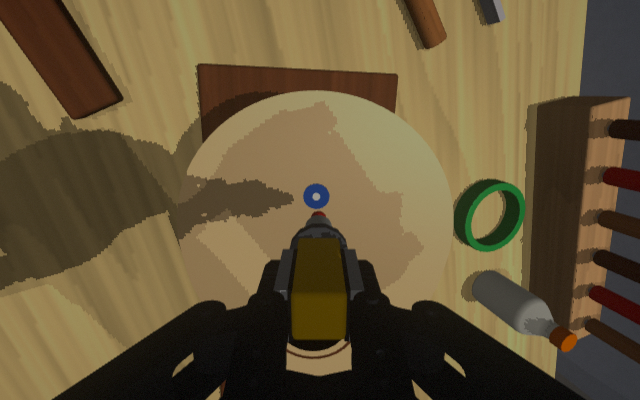

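Spot centre at (316.5,196.5), with the red tip's upper edge at about (319,211), so they are well lined up. Approach 30 mm along the normal with a small sideways correction.

Call:
{"fn": "apply_moves", "kwargs": {
  "delta_pos": [
    [1, 0, -5],
    [3, 0, -13],
    [5, 0, -21],
    [7, 0, -29],
    [7, 0, -29]
  ],
  "angular": [
    [0, 0, 0],
    [0, 0, 0],
    [0, 0, 0],
    [0, 0, 0],
    [0, 0, 0]
  ],
  "gripper": [1, 1, 1, 1, 1]
}}

```text
time: 11.32
ee_pos: [0.5186, 0.1759, 0.1844]
eef_rot: [3.065, -0.293, 0.461]
wrist_force: [-0.5, 0.3, -1.2]
opening: 0.227
```

```bash
python3 - <<'E'
from h import *
from scipy.spatial.transform import Rotation as Ro
w=np.load("pics/w7.npz");p=onz(w,(198,65),.014);q=onz(w,(397,74),.014);print("yaw",np.arctan2(*(q-p)[1::-1]))
d=save("wrist","pics/w8.png",(260,160,380,250),6);s=save("scene","pics/s8.png");t=save("top","pics/t8.png")
o=arm.get_obs();print(o["time"],o["ee_pos"],o["wrist_force"])
R=Ro.from_rotvec(o["eef_rot"]).as_matrix();tip=o["ee_pos"]+R[:,2]*.065
print(proj(d,tip),proj(d,(.541,.1725,.1125)),tip,proj(s,tip),proj(t,tip))
a=cv2.imread("pics/w8.png")
b=cv2.resize(s["frame"][110:200,320:400,::-1],(540,540*90//80),interpolation=cv2.INTER_CUBIC)[:540]
m=np.hstack([cv2.resize(a,(480,360)),cv2.resize(b,(320,360))]);cv2.imwrite("pics/m8.png",m)
E
```

```text
yaw -0.21522491350841277
11.475 [0.51893831 0.1760495  0.1854076 ] [ 0.51918226  0.68601427 -1.9277068 ]
[319.45606563 219.61237414] [319.12117926 212.79740553] [0.53781111 0.17244182 0.12331249] [353.84956363 169.03436128] [274.95846667 229.81141437]
```

View pics/m8.png

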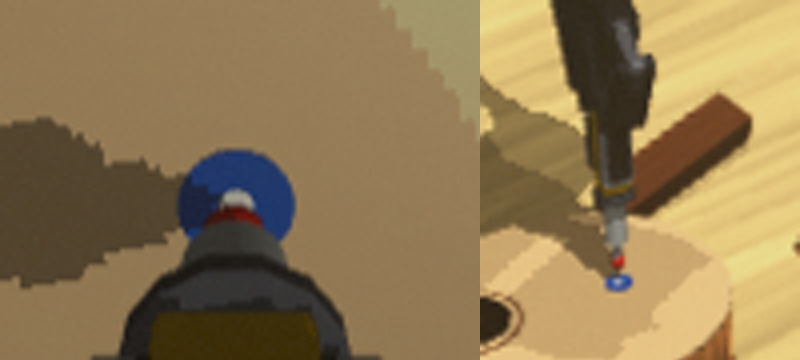

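Spot centre (319,211.5) agrees with the predicted (319.1,212.8), and the tip is lined up with about 11 mm to go. Move in slowly, reading force.

Call:
{"fn": "apply_moves", "kwargs": {
  "delta_pos": [
    [1, 0.5, -3],
    [2, 0.5, -6],
    [2.6, 0.5, -8.6],
    [2.6, 0.5, -8.6],
    [2.6, 0.5, -8.6]
  ],
  "angular": [
    [-0.04, 0, 0],
    [-0.04, 0, 0],
    [-0.04, 0, 0],
    [-0.04, 0, 0],
    [-0.04, 0, 0]
  ],
  "gripper": [1, 1, 1, 1, 1]
}}

```text
time: 12.1
ee_pos: [0.5215, 0.1765, 0.1767]
eef_rot: [3.06, -0.291, 0.463]
wrist_force: [0.0, -1.0, -1.0]
opening: 0.226
```

Call:
{"fn": "apply_moves", "kwargs": {
  "delta_pos": [
    [0.6, -0.1, -1.9],
    [1.2, -0.2, -3.8],
    [1.2, -0.2, -3.8],
    [1.2, -0.2, -3.8],
    [1.2, -0.2, -3.8]
  ],
  "angular": [
    [0, 0, 0],
    [0, 0, 0],
    [0, 0, 0],
    [0, 0, 0],
    [0, 0, 0]
  ],
  "gripper": [1, 1, 1, 1, 1]
}}

```text
time: 12.72
ee_pos: [0.5227, 0.1763, 0.1729]
eef_rot: [3.06, -0.291, 0.463]
wrist_force: [0.1, -0.5, -0.4]
opening: 0.23
```

```bash
cat > st.py <<'E'
from h import *
from scipy.spatial.transform import Rotation as Ro
o=arm.get_obs();R=Ro.from_rotvec(o["eef_rot"]).as_matrix();n=-R[:,2]
F=o["wrist_force"]-[0,0,-1.3];tip=o["ee_pos"]-n*.065
print(o["time"],o["ee_pos"],"axial",F@n,"F",F,"nominal depth",(np.array([.541,.173,.1125])-tip)@n,n)
E
python3 st.py
```

```text
12.725 [0.52271364 0.17631864 0.1729483 ] axial 0.83587779850783 F [ 0.07499434 -0.520053    0.93121633] nominal depth 0.0017614674522220132 [-0.29034309  0.06085242  0.9549858 ]
```

Call:
{"fn": "apply_moves", "kwargs": {
  "delta_pos": [
    [0.4, -0.1, -1.4],
    [0.9, -0.2, -2.9],
    [0.9, -0.2, -2.9],
    [0.9, -0.2, -2.9]
  ],
  "angular": [
    [0, 0, 0],
    [0, 0, 0],
    [0, 0, 0],
    [0, 0, 0]
  ],
  "gripper": [1, 1, 1, 1]
}}

```text
time: 13.22
ee_pos: [0.5237, 0.1761, 0.17]
eef_rot: [3.06, -0.291, 0.463]
wrist_force: [-0.6, -0.2, 1.7]
opening: 0.227
```

```bash
python3 st.py; python3 -c "
from h import *
save('wrist','pics/w9.png')"; python3 st.py
```

```text
13.225 [0.52365298 0.17610316 0.17001575] axial 3.0578490490814065 F [-0.59046675 -0.20163208  3.03532037] nominal depth 0.0048478619645608 [-0.29033875  0.06087362  0.95498576]
13.275 [0.52359495 0.17610908 0.17000451] axial 2.212423079012133 F [-0.55045507 -0.80272042  2.20051564] nominal depth 0.004841387474807275 [-0.29024587  0.06087677  0.9550138 ]
```

Call:
{"fn": "apply_moves", "kwargs": {
  "delta_pos": [
    [0.3, -0.05, -1],
    [0.6, -0.1, -2],
    [0.6, -0.1, -2],
    [0.6, -0.1, -2]
  ],
  "angular": [
    [0, 0, 0],
    [0, 0, 0],
    [0, 0, 0],
    [0, 0, 0]
  ],
  "gripper": [1, 1, 1, 1]
}}

```text
time: 13.78
ee_pos: [0.5242, 0.176, 0.168]
eef_rot: [3.06, -0.291, 0.463]
wrist_force: [-0.4, 0.5, 1.8]
opening: 0.222
```

```bash
for i in 1 2 3 4 5 6; do python3 -c "
from h import *
save('wrist','pics/w10_$i.png',(240,170,400,290),5)"; python3 st.py; done
python3 - <<'E'
from h import *
d=np.load("pics/w10_6.npz");s=save("scene","pics/s10.png");f=s["frame"]
a=cv2.resize(d["frame"][160:280,240,None].repeat(1,1) if 0 else d["frame"][160:280,240:400,::-1],(480,360),interpolation=cv2.INTER_CUBIC)
b=cv2.resize(f[140:200,330:380,::-1],(300,360),interpolation=cv2.INTER_CUBIC)
c=cv2.resize(f[170:230,230:290,::-1],(240,240),interpolation=cv2.INTER_CUBIC)
e=cv2.resize(f[:,:,::-1],(384,240))
top=np.hstack([a,b]);bot=np.hstack([c,e]);bot=cv2.copyMakeBorder(bot,0,0,0,780-624,0)
cv2.imwrite("pics/m10.png",np.vstack([top,bot]))
E
```

```text
13.825 [0.52420538 0.17600155 0.1680062 ] axial 3.2386910409789174 F [-0.03015769  0.47690565  3.35168424] nominal depth 0.006933527683464091 [-0.29024683  0.06088313  0.9550131 ]
13.875 [0.52419414 0.17599558 0.16802803] axial 3.1694636845604904 F [-0.23482215  0.00336997  3.24722417] nominal depth 0.006909780182973363 [-0.29029771  0.06088916  0.95499725]
13.925 [0.52418632 0.17602116 0.16799943] axial 3.300466078753377 F [-0.08922814  0.11384379  3.42156576] nominal depth 0.0069332661434075744 [-0.29024968  0.0608897   0.95501182]
13.975 [0.52419741 0.17602943 0.16802142] axial 3.853163276990089 F [-0.72874038  1.25528375  3.73321002] nominal depth 0.006914964549660145 [-0.29029619  0.06086214  0.95499944]
14.025 [0.52418988 0.17599429 0.16800116] axial 3.2007079852129556 F [-0.67836345  0.42287359  3.11834913] nominal depth 0.006934296045189292 [-0.29025204  0.06091173  0.95500969]
14.075 [0.52420697 0.17601327 0.16801763] axial 2.7460535921894573 F [-0.15349141 -0.53212812  2.86272169] nominal depth 0.006922351626136427 [-0.29030812  0.06087189  0.95499519]
```

View pics/m10.png

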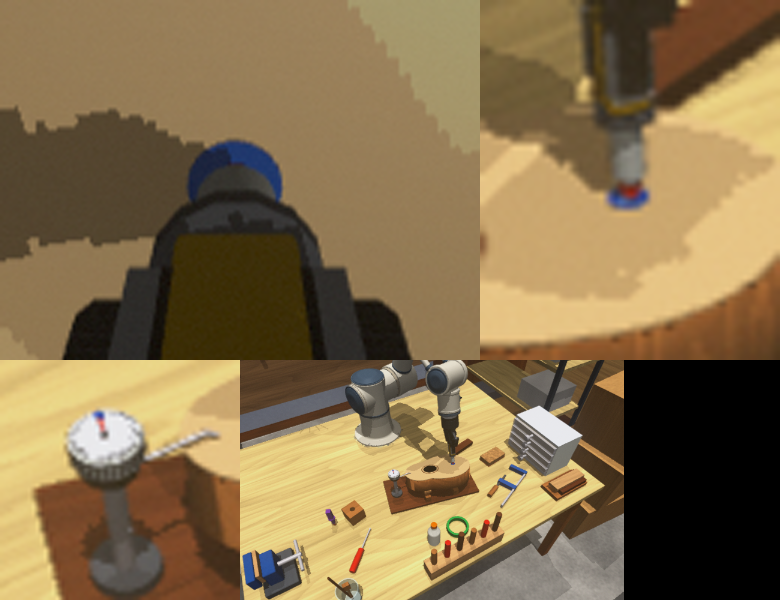

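The tip sits within the blue spot, the dial still reads zero with the needle on the mark, and the bystanders are undisturbed. Mean force of 3.25 N suggests 6.1 mm, while the geometry says 6.9 mm. I'll add 0.5 mm and hand in.

Call:
{"fn": "apply_moves", "kwargs": {
  "delta_pos": [
    [0.15, 0, -0.5],
    [0.15, 0, -0.5],
    [0.15, 0, -0.5],
    [0.15, 0, -0.5],
    [0.15, 0, -0.5]
  ],
  "angular": [
    [0, 0, 0],
    [0, 0, 0],
    [0, 0, 0],
    [0, 0, 0],
    [0, 0, 0]
  ],
  "gripper": [1, 1, 1, 1, 1]
}}

```text
time: 14.75
ee_pos: [0.5243, 0.176, 0.1675]
eef_rot: [3.06, -0.291, 0.463]
wrist_force: [-1.1, -0.1, 2.3]
opening: 0.229
```

```bash
python3 st.py; python3 -c "
from bench import arm
print(arm.close_job())"
```

```text
14.75 [0.5243473  0.17600433 0.16751135] axial 3.8098794668817617 F [-1.1412187  -0.08278004  3.64778577] nominal depth 0.007447133565025083 [-0.29027277  0.06088244  0.95500526]
the job is handed in; nothing more can be done
None
```

I zeroed the dial first, then pressed the yellow probe on the blue spot. I handed the job in at 14.75 s with the arm still holding it there; no verdict is reported.

- **Dial:** I turned the rim about 0.76 rad clockwise. The check after release put the blue mark within about 0.01–0.02 rad of the needle. It still looked zeroed in the last overview picture, taken while pressing.
- **Probe:** the last pictures showed the tip inside the blue spot. The probe axis follows the 0.30 rad lean worked out from the cradle's measured direction, which my views gave as between -0.19 and -0.22 rad. That leaves it square to within roughly 0.01 rad.
- **Plunger depth:** the two estimates differ slightly. At the end, a single noisy force reading of 3.8 N suggests about 7.5 mm, and the geometry says 7.4 mm. Just before a final 0.5 mm push, the average force of 3.25 N had suggested 6.1 mm against a geometric 6.9 mm. So the plunger is about 6.5–7.5 mm in, close to half-way and far from the 14 mm stop.
- **Other things:** nothing else on the bench looked disturbed in the final overview picture.

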